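# Trip the hidden latch of a child-safe lighter box with its release rod

### The job

Open the child-safe lighter box on the stove board: take the red-handled release rod from its rest and push its tip into the round holes in the box's front until you find the one that hides the spring latch (the other two are blind) and the drawer jumps out a little. Then pull the drawer out as far as it goes, leave it open, and lay the rod back in the notches of its rest the way it lay. Do not disturb the mill, the spice jar or the tea carton.

Things in the scene. Friction and masses are not known exactly. Their poses are not given: they have to be found in the camera images.
- lock_box: grey steel box fixed on the board, 130 deep x 160 wide x 96 high mm; origin at the centre of its underside, z up, front looks along its own -x (front face at x=-65 mm). In the upper half of the front are three round holes of 16 mm diameter in a row, ringed black, 74 mm above the underside, at y = -36, 0 and +36 mm; below them is the white drawer
- hole_middle (a point): centre of the middle hole's mouth, on the front face; axes as the box's (+x straight in). 22 mm behind the face two of the three holes (which ones changes) end at a rigid stop, the third at the pad of a spring latch: it yields from about 4 N, needs under 12 N, lets the drawer go with the rod's tip 30 to 38 mm behind the face, and has its own stop at about 41 mm
- drawer (a joint): how far the drawer stands out of the box, m: 0 shut and latched (play of 1 to 2 mm), slides along the box's -x, stop at 0.100. When the latch is tripped a spring throws it out to about 0.05; from there it slides by hand against 1 to 3 N and stays where it is left
- drawer_knob (a point): centre of the steel knob, a disc of 24 mm diameter and 16 mm thick along the pull, on a 12 mm neck; 26 mm above the board, 22 mm out from the drawer's front; moves with the drawer; axes as the box's. It can be pinched from above, fingers to its left and right. The drawer's front is 10 mm thick, its upper edge 45 mm above the board
- rod_grip (a point): centre of the red handle of the release rod, 70 long x 16 wide x 22 high mm; +x points along the rod to its tip, z up. The steel rod, 8 mm diameter, runs 3 mm above the handle's centre, 95 mm out of the handle's front end and 25 mm out of its rear. 0.08 kg
- rod_tip (a point): the rod's working end, 130 mm ahead (along x) of and 3 mm above rod_grip, on the rod's axis; same axes
- rod_rest: dark wooden rest fixed on the board: base 145 x 50 x 6 mm with two notched posts, 8 mm thick, at x = -47 and +60 mm, in which the rod lies with its axis along the rest's x and 34 mm above the board; notches 14 mm wide, post tops 45 mm above the board, posts 28 mm wide. Origin at the underside, below the handle's centre
- rest_grip (a point): where rod_grip lies when the rod is in the rest: 31 mm above the board over the rest's origin; axes as the rest's (x = direction in which the tip points)
- mill: wooden pepper mill, 58 mm across, 150 mm high, standing at the back right; origin at its underside
- spice_jar: spice jar with a black cap, 44 mm across, 120 mm high, standing at the back right; origin at its underside
- tea: dark tea carton, 71 x 73 x 81 mm, standing at the back right; origin at its underside

How it is judged:
By the outcome, as a careful person would: the job done as asked, in the order asked, and still so for the second after the job is handed in, with the robot touching nothing.
It also fails if it takes over 59 s, if anything falls off the work surface, if the arm or the gripper's body presses on something with over 40 N, if the wrist force passes 120 N, or if a joint passes its speed limit or range.

### The arm

A 6-joint arm with a two-finger parallel gripper is mounted at the origin on a cart in front of the work surface, level with it; the furniture and walls round the work are solid. World frame = base frame: x ahead of the robot, y to its left, z up, the work surface at z = 0. Lengths are in m, angles in rad, forces in N, time in s.
With the tool pointing down it reaches from about 0.275 to 0.85 m from the base axis. Payload 5.2 kg.
Tool frame: the origin (TCP) lies at the very end of the fingers, on their centre line; the grasp point (between the pads) lies 19 mm behind it; y points along the fingers, x is the direction in which the jaws open and shut, and the axes are right-handed (so a half turn about y gives the same grasp; the last joint's range is limited). The gripper opens to 85 mm and grips with 20 to 120 N. Pads are 22 mm wide; open, the fingers measure 114 mm over their backs; the gripper's body (76 mm by 85 mm) begins 54 mm behind the grasp point. The pads swing forward as they close: fully open they stand 13 mm farther back than shut.
Start: joints at [0.971, 0.259, 1.535, -0, 1.348, -0.203], TCP at [0.213, 0.507, 0.231] pointing down, gripper open.
Joint ranges: [-3.14, 3.14], [-0.91, 2.08], [0.19, 2.58], [-1.22, 4.36], [0.22, 2.71], [-3.12, 3.12]. Speed limits (rad/s): [2.57, 2.57, 3.14, 3.14, 3.14, 3.14].

### API

Orientations are given as a 3x3 rotation matrix whose columns are the frame's x, y, z axes.
In Python, from cell import * gives the robot as it stands.
- The arm moves only by the tool apply_moves, never from a script. Its argument "commands" is a list that holds one entry, the list of rows, each a list of 7 numbers: the shift along the world's x, y, z each as a share of 20 mm, from -1 to 1, then the turn, a rotation vector about the world's x, y, z each as a share of 0.08 rad, from -1 to 1, then the closure, from 0 (fully open) to 1 (shut). In form: [[[x, y, z, rx, ry, rz, fingers], ...]]. A call has 1 to 20 rows; each row shifts and turns the pose as measured when the row begins; what a row does not reach is not made up. A row lasts 1/8 s, in which the tool goes at most 62.5 mm and 10.7 degrees, less where a joint would pass 70% of its speed; a pose out of reach is approached as far as the arm can. A call with a number of a shift or a turn outside -1 to 1 is refused whole. A call with a gripper value outside its range is refused whole. The fingers move at their own pace and stop on an object; the grip force is fixed at half the most. Time passes only in rows, so rows that do not move let the fingers close. It gives the time, the measured TCP pose, the force and the opening at its end, in the units of the state.
- state(): the state, without advancing time (a new reading comes with each control period).
- read_camera(name): name is "side" or "top"; returns (picture, depth): 420x560x3 uint8, red, green, blue; 420x560 float32, m along the optical axis (not along the pixel's ray), 0 where there is no reading.
- camera_info(name): a dict with "fx", "fy", "cx", "cy" (pixels), "k1" (the pictures are not rectified: a ray, as slopes to the right and down, at radius r is drawn at 1 + k1 r^2 times it, then the intrinsics apply), "rvec" (rotation vector, rad) and "tvec" (3), from world to camera coordinates, as OpenCV has them. Camera axes: x right, y down, z forward; pixel columns grow to the right and rows downward; lengths in m; the calibration is good to about 2 mm. A picture is of the moment at which its call begins. camera_info takes no time and is no camera call.
- finish_job(): hands the job in, once; it reports no verdict.
The state is a dict: "clock": time; "joint_positions": joint angles; "joint_velocities": joint speeds; "joint_torque": joint torques, N m; "tcp_pos": TCP position; "ee_rot": TCP orientation; "wrist_force": force on the tool from outside, world axes, zero at the start; "ft_torque": the same for the moment, N m; "opening": finger opening in m.
Only numpy, scipy, OpenCV 4.12 (cv2) and the standard library are available. Lean on these libraries where they do the work, as an engineer would, in place of code of your own. Each camera call takes 0.05 s, during which the arm holds its last target.

## Working session

There is one attempt and no reset: what is moved stays moved. The work goes in short steps, Python scripts to look and compute and a tool call to move; the robot and the scene stay as the last step left them, time stands still between calls to the robot, and variables do not carry over. Pictures are saved under pics/ and viewed, and the job is handed in when it is done.

Besides the shell and the picture viewer there is one more tool, called as a command line: name --argument value ..., lists and objects as JSON in quotes. apply_moves: Moves the arm, as the interface text tells. Its arguments: {"type":"object","properties":{"commands":{"type":"array","items":{"type":"array","items":{"type":"array","items":{"type":"number"}}}}},"required":["commands"]}

```bash
ls; mkdir -p pics
python3 - <<'E'
from cell import *
import cv2,numpy as np
s=state();print(s['clock'],s['tcp_pos'],s['ee_rot'],s['opening'],s['wrist_force'])
for n in("side","top"):
    im,d=read_camera(n);cv2.imwrite(f"pics/{n}0.png",im[:,:,::-1]);np.savez(f"{n}0.npz",im=im,d=d);print(n,camera_info(n))
E
```

```text
pics
0.0 [0.21221324 0.50680791 0.23045478] [[ 3.86494863e-01 -1.06634718e-03 -9.22290943e-01]
 [ 9.22289662e-01 -1.58159197e-03  3.86496155e-01]
 [-1.87082703e-03 -9.99998181e-01  3.72203806e-04]] 0.08538936747872854 [-0.84546942  0.2894295  -0.07601284]
side {'fx': 448.53862061231115, 'fy': 448.53862061231115, 'cx': 282.1625634768769, 'cy': 207.80662421677735, 'k1': -0.10727205573829057, 'rvec': array([ 0.01257107,  2.66522004, -1.6142821 ]), 'tvec': array([0.57627525, 0.12357203, 0.83127205])}
top {'fx': 463.4438453149011, 'fy': 463.4438453149011, 'cx': 278.09926872478434, 'cy': 204.16453781270985, 'k1': -0.12437770752866223, 'rvec': array([ 2.13453355, -2.17439928,  0.05601154]), 'tvec': array([-0.07322398,  0.60249992,  0.96636764])}
```

View pics/side0.png

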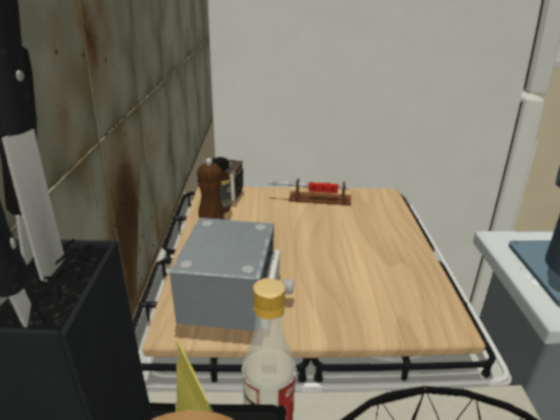

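View pics/top0.png

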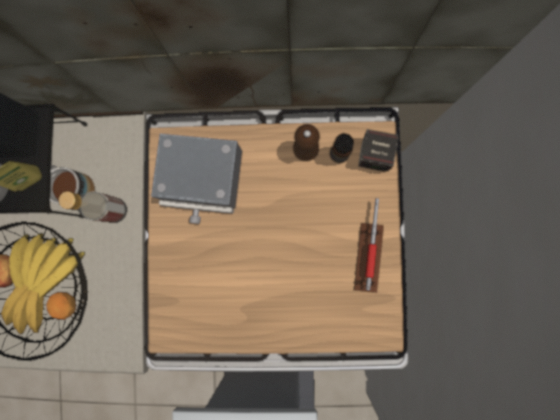

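```bash
cat > h.py <<'E'
from cell import *
import cv2,numpy as np
def cam(n):
    c=camera_info(n);K=np.array([[c['fx'],0,c['cx']],[0,c['fy'],c['cy']],[0,0,1.]]);R=cv2.Rodrigues(np.array(c['rvec']))[0]
    return K,np.array([c['k1'],0,0,0,0.]),R,np.array(c['tvec'])
def proj(n,P):
    K,D,R,t=cam(n);return cv2.projectPoints(np.atleast_2d(np.array(P,float)),cv2.Rodrigues(R)[0],t,K,D)[0][:,0]
def rays(n,uv):
    K,D,R,t=cam(n);u=cv2.undistortPoints(np.array(uv,float).reshape(-1,1,2),K,D)[:,0]
    return -R.T@t,(R.T@np.c_[u,np.ones(len(u))].T).T
def plane(n,uv,z):
    o,d=rays(n,uv);return o+d*((z-o[2])/d[:,2])[:,None]
def two(uv1,uv2):
    o1,d1=rays('side',[uv1]);o2,d2=rays('top',[uv2]);d1=d1[0];d2=d2[0]
    s=np.linalg.lstsq(np.c_[d1,-d2],o2-o1,rcond=None)[0];a=o1+s[0]*d1;b=o2+s[1]*d2
    return (a+b)/2,np.linalg.norm(a-b)
E
python3 - <<'E'
from h import *
np.set_printoptions(precision=4,suppress=True)
print('cams',[(-cam(n)[2].T@cam(n)[3]) for n in('side','top')])
im=np.load('top0.npz')['im'];dp=np.load('top0.npz')['d']
print(proj('top',[[.213,.507,.231]]),proj('side',[[.213,.507,.231]]))
hsv=cv2.cvtColor(im,cv2.COLOR_RGB2HSV)
red=((hsv[...,0]<6)|(hsv[...,0]>174))&(hsv[...,1]>190)&(hsv[...,2]>110)
red[:,:330]=0
n,l,st,c=cv2.connectedComponentsWithStats(red.astype(np.uint8));i=1+np.argmax(st[1:,4]);print(st[i],c[i])
ys,xs=np.nonzero(l==i);r=cv2.minAreaRect(np.c_[xs,ys].astype(np.float32));print(r)
bx=cv2.boxPoints(r);print(plane('top',bx,.042))
v=np.median(dp[l==i]);print('depth red',v)
# box top by depth: world heights
K,D,R,t=cam('top')
g=np.indices((420,560))[::-1].reshape(2,-1).T
u=cv2.undistortPoints(g.astype(float).reshape(-1,1,2),K,D)[:,0]
P=(np.c_[u,np.ones(len(u))]*dp.reshape(-1,1)-t)@R
Z=P[:,2].reshape(420,560)
m=(abs(Z-.096)<.012);m[:,:145]=0;m[:,260:]=0;m[:120]=0;m[240:]=0
n,l,st,c=cv2.connectedComponentsWithStats(m.astype(np.uint8));i=1+np.argmax(st[1:,4]);print(st[i],np.median(Z[l==i]))
ys,xs=np.nonzero(l==i);r=cv2.minAreaRect(np.c_[xs,ys].astype(np.float32));bx=cv2.boxPoints(r);print(bx)
W=plane('top',np.c_[xs,ys],.096)[:,:2];rr=cv2.minAreaRect((W*1000).astype(np.float32));print(rr,cv2.boxPoints(rr))
for nm,uv in dict(mill=(307,140),jar=(342,148),tea=(378,150),knob=(195,218)).items():
    print(nm,P.reshape(420,560,3)[uv[1],uv[0]])
big=cv2.resize(im[120:320,330:420],None,fx=3,fy=3,interpolation=cv2.INTER_CUBIC)
b2=cv2.resize(im[120:240,145:255],None,fx=5,fy=5,interpolation=cv2.INTER_CUBIC)
c=np.zeros((600,820,3),np.uint8);c[:600,:270]=big;c[:600,270:820]=b2
cv2.imwrite('pics/crop1.png',c[:,:800,::-1])
E
```

```text
cams [array([0.5985, 0.6676, 0.4842]), array([ 0.509 , -0.1237,  1.0138])]
[[-39.5846 407.5454]] [[756.7026 399.2885]]Traceback (most recent call last):
  File "<stdin>", line 9, in <module>
    return _wrapfunc(a, 'argmax', axis=axis, out=out, **kwds)
    return bound(*args, **kwds)
ValueError: attempt to get argmax of an empty sequence
```

```bash
cat > m.py <<'E'
from h import *
np.set_printoptions(precision=4,suppress=True)
im=np.load('top0.npz')['im'];dp=np.load('top0.npz')['d']
hsv=cv2.cvtColor(im,cv2.COLOR_RGB2HSV);print(im[262,372],hsv[262,372])
red=((hsv[...,0]<6)|(hsv[...,0]>172))&(hsv[...,1]>170)&(im[...,0]>110)
red[:,:330]=0
n,l,st,c=cv2.connectedComponentsWithStats(red.astype(np.uint8));i=1+np.argmax(st[1:,4]);print(st[i],c[i])
ys,xs=np.nonzero(l==i);r=cv2.minAreaRect(np.c_[xs,ys].astype(np.float32));print(r)
bx=cv2.boxPoints(r);print(plane('top',bx,.042))
K,D,R,t=cam('top')
g=np.indices((420,560))[::-1].reshape(2,-1).T
u=cv2.undistortPoints(g.astype(float).reshape(-1,1,2),K,D)[:,0]
P=(np.c_[u,np.ones(len(u))]*dp.reshape(-1,1)-t)@R
Z=P[:,2].reshape(420,560)
print('red z',np.median(Z[l==i]),'board z',np.median(Z[300:340,180:340]))
m=(abs(Z-.096)<.012);m[:,:145]=0;m[:,260:]=0;m[:120]=0;m[240:]=0
n,l,st,c=cv2.connectedComponentsWithStats(m.astype(np.uint8));i=1+np.argmax(st[1:,4]);print(st[i],np.median(Z[l==i]))
ys,xs=np.nonzero(l==i)
W=plane('top',np.c_[xs,ys],.096)[:,:2];rr=cv2.minAreaRect((W*1000).astype(np.float32));print(rr,cv2.boxPoints(rr))
for nm,uv in dict(mill=(307,140),jar=(342,148),tea=(378,150),knob=(195,218)).items():
    print(nm,P.reshape(420,560,3)[uv[1],uv[0]])
big=cv2.resize(im[120:320,330:420],None,fx=3,fy=3,interpolation=cv2.INTER_CUBIC)
b2=cv2.resize(im[120:240,145:251],None,fx=5,fy=5,interpolation=cv2.INTER_CUBIC)
cv2.imwrite('pics/crop1.png',np.hstack([big,b2])[:,:,::-1])
E
python3 m.py
```

```text
[182  59  56] [  1 177 182]
[366 245  10  32 228] [370.8684 260.4518]
((370.8902282714844, 260.48779296875), (7.1780500411987305, 31.693851470947266), 6.340191841125488)
[[ 0.4464 -0.2643  0.042 ]
 [ 0.5115 -0.2735  0.042 ]
 [ 0.5096 -0.2884  0.042 ]
 [ 0.4444 -0.2791  0.042 ]]
red z 0.05922123710109273 board z 0.017551030406143104
[229 143  10  64 115] 0.09635574935205234
((656.8063354492188, 0.6286344528198242), (4.485490798950195, 129.12416076660156), 82.31800842285156) [[592.5239   7.0363]
 [720.4892 -10.2243]
 [721.0888  -5.7791]
 [593.1235  11.4816]]
mill [ 0.7093 -0.1461  0.1561]
jar [ 0.6962 -0.2132  0.1386]
tea [ 0.6998 -0.2899  0.0957]
knob [0.5728 0.0895 0.0548]
```

View pics/crop1.png

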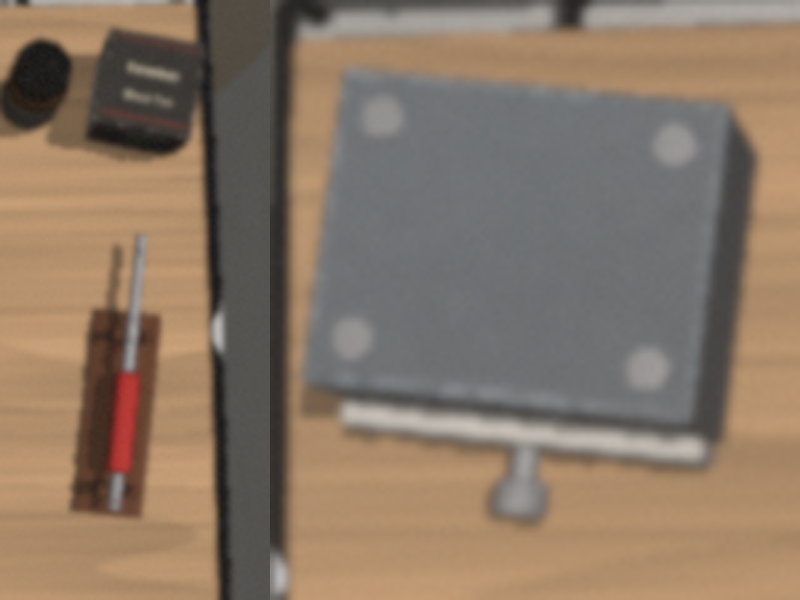

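```bash
cat > b.py <<'E'
from h import *
np.set_printoptions(precision=4,suppress=True)
def quad(mask):
    cs,_=cv2.findContours(mask.astype(np.uint8),cv2.RETR_EXTERNAL,cv2.CHAIN_APPROX_NONE)
    c=max(cs,key=cv2.contourArea);h=cv2.convexHull(c)
    for e in np.arange(2,20,.5):
        q=cv2.approxPolyDP(h,e,True)
        if len(q)<=4:break
    q=q[:,0].astype(float);pts=c[:,0].astype(float);L=[]
    for i in range(len(q)):
        a,b=q[i],q[(i+1)%len(q)];d=(b-a)/np.linalg.norm(b-a);n=np.array([-d[1],d[0]]);r=pts-a
        s=(r@d);k=(abs(r@n)<2.5)&(s>5)&(s<np.linalg.norm(b-a)-5)
        vx,vy,x,y=cv2.fitLine(pts[k].astype(np.float32),cv2.DIST_HUBER,0,.01,.01).ravel()
        cen=q.mean(0);nn=np.array([-vy,vx]);nn*=np.sign(nn@(np.array([x,y])-cen))
        L.append((np.array([x,y])+.5*nn,np.array([vx,vy])))
    out=[]
    for i in range(len(L)):
        (p,d),(p2,d2)=L[i-1],L[i];s=np.linalg.solve(np.c_[d,-d2],p2-p);out.append(p+s[0]*d)
    return np.array(out)
for n,(x0,y0,x1,y1) in dict(top=(148,128,248,212),side=(172,215,280,275)).items():
    im=np.load(n+'0.npz')['im'];hsv=cv2.cvtColor(im,cv2.COLOR_RGB2HSV)
    seed={'top':(195,170),'side':(225,245)}[n];print(n,im[seed[1],seed[0]],hsv[seed[1],seed[0]])
    ref=im[seed[1],seed[0]].astype(int)
    m=(np.abs(im.astype(int)-ref).max(2)<14);mm=np.zeros_like(m);mm[y0:y1,x0:x1]=m[y0:y1,x0:x1]
    mm=cv2.morphologyEx(mm.astype(np.uint8),cv2.MORPH_CLOSE,np.ones((9,9)))
    mm=cv2.morphologyEx(mm,cv2.MORPH_OPEN,np.ones((5,5)))
    q=quad(mm);W=plane(n,q,.096);print(q);print(W)
    print('sides',[np.linalg.norm(W[i]-W[i-1]) for i in range(len(W))],'cen',W.mean(0))
    for i in range(len(W)): d=W[i]-W[i-1];print(np.degrees(np.arctan2(d[1],d[0])),end=' ')
    print()
    v=im.copy();cv2.polylines(v,[np.round(q*1).astype(int)],True,(255,0,0));cv2.imwrite(f'pics/q_{n}.png',cv2.resize(v[y0-20:y1+20,x0-20:x1+20],None,fx=4,fy=4,interpolation=cv2.INTER_NEAREST)[:,:,::-1])
E
python3 b.py
python3 - <<'E'
import cv2,numpy as np
a=cv2.imread('pics/q_top.png');b=cv2.imread('pics/q_side.png')
s=np.load('side0.npz')['im'][170:215,255:365,::-1];s=cv2.resize(s,None,fx=7,fy=7,interpolation=cv2.INTER_CUBIC)
H=np.zeros((600,800,3),np.uint8)
a=cv2.resize(a,(400,int(a.shape[0]*400/a.shape[1])));b=cv2.resize(b,(390,int(b.shape[0]*390/b.shape[1])))
H[:min(a.shape[0],280),:400]=a[:280];H[:min(280,b.shape[0]),410:800]=b[:280];H[285:600,:770]=s[:315];cv2.imwrite('pics/chk.png',H)
E
```

```text
top [110 113 115] [102  11 115]
[[160.0688 134.8261]
 [236.4358 140.9756]
 [228.6862 205.3069]
 [151.2937 197.224 ]]
[[ 0.7432  0.1542  0.096 ]
 [ 0.7251 -0.0046  0.096 ]
 [ 0.5943  0.0119  0.096 ]
 [ 0.614   0.171   0.096 ]]
sides [np.float64(0.1302872649016105), np.float64(0.1598856906381372), np.float64(0.13187736303626077), np.float64(0.16030054998572874)] cen [0.6691 0.0831 0.096 ]
-7.37629163549777 -96.5027892345355 172.81104742029103 82.92682541027335 
side [127 133 130] [ 75  12 133]
[[199.2102 217.8584]
 [269.9297 224.1108]
 [275.634  271.1223]
 [169.2618 273.8073]]
[[ 0.7257 -0.0344  0.096 ]
 [ 0.5993 -0.0134  0.096 ]
 [ 0.5904  0.1264  0.096 ]
 [ 0.7456  0.1349  0.096 ]]
sides [np.float64(0.17038534616035614), np.float64(0.12819086158761492), np.float64(0.140081485193756), np.float64(0.15545318024098187)] cen [0.6652 0.0534 0.096 ]
-96.68282235173156 170.59089151454364 93.65401704393544 3.124819835530338
```

View pics/chk.png

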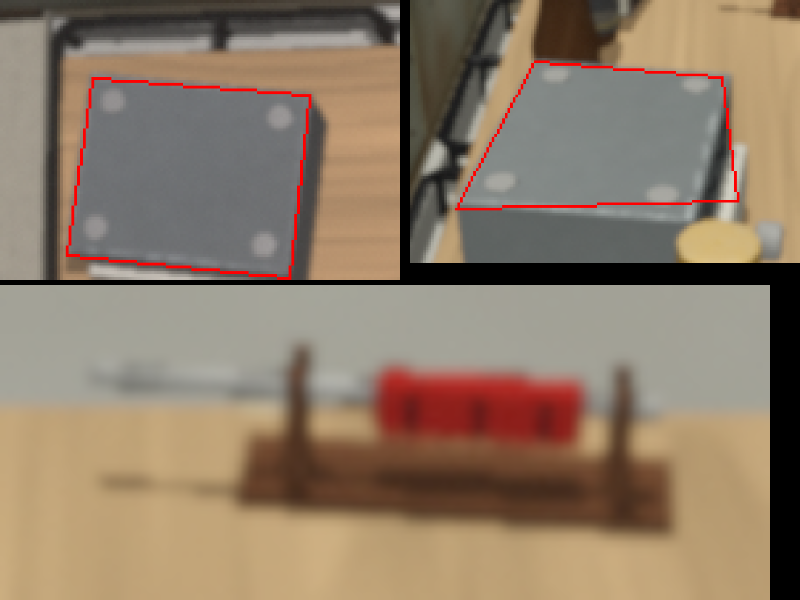

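```bash
cat >> b.py <<'E'
print('---')
dp=np.load('top0.npz')['d'];K,D,R,t=cam('top')
def zmap(n):
    K,D,R,t=cam(n);dp=np.load(n+'0.npz')['d'];g=np.indices((420,560))[::-1].reshape(2,-1).T
    u=cv2.undistortPoints(g.astype(float).reshape(-1,1,2),K,D)[:,0]
    return ((np.c_[u,np.ones(len(u))]*dp.reshape(-1,1)-t)@R).reshape(420,560,3)
T=zmap('top');S=zmap('side')
print('top depth: board',np.median(T[250:340,180:330,2]),np.median(T[220:340,260:330,2]),'boxtop',np.median(T[150:190,175:220,2]))
print('side depth: board',np.median(S[240:320,320:420,2]),'boxtop',np.median(S[235:260,210:250,2]))
for a,b in [((198.9,218.2),(237.2,140.6)),((170,273.9),(159.8,134.5)),((271.2,224.3),(229.5,205.3))]: print(two(a,b))
for z in (.1135,):
  W=plane('top',[[159.8,134.5],[237,140.8],[229.3,205.3],[151.3,197.2]],z);print(W,W.mean(0))
  W=plane('side',[[198.9,218.2],[271.2,224.3],[258.3,276.3],[170,273.9]],z);print(W,W.mean(0))
E
python3 b.py | sed -n '/---/,$p'
```

```text
---
top depth: board 0.0175763757463736 0.017589721819432177 boxtop 0.11353422364951057
side depth: board 0.017083359644479955 boxtop 0.11334637204326023
(array([ 0.722, -0.008,  0.11 ]), np.float64(0.0009787591601120253))
(array([0.7405, 0.1512, 0.1078]), np.float64(0.000856833546737615))
(array([0.5951, 0.0084, 0.1079]), np.float64(0.0039667146299450316))
[[ 0.7394  0.1495  0.1135]
 [ 0.7213 -0.008   0.1135]
 [ 0.5926  0.0081  0.1135]
 [ 0.6121  0.1653  0.1135]] [0.6664 0.0787 0.1135]
[[ 0.7204 -0.0015  0.1135]
 [ 0.5971  0.0179  0.1135]
 [ 0.6148  0.1631  0.1135]
 [ 0.7379  0.1591  0.1135]] [0.6675 0.0846 0.1135]
```

```bash
cat > r.py <<'E'
from h import *
np.set_printoptions(precision=4,suppress=True)
for z in (.05,.048):
    W=plane('top',[[376.6,198.5],[368.2,290]],z);d=W[0]-W[1];print(W,np.linalg.norm(d),np.degrees(np.arctan2(d[1],d[0])),'grip',W[0]-d/np.linalg.norm(d)*.130)
    print('red ends',plane('top',[[369.2,277],[372.7,243.7]],z+.008))
# side crop 7x at (255,170), image y offset 285
s=lambda x,y:(255+x/7-.43,170+(y-285)/7-.43)
tip=s(90,372);rear=s(655,410);r0=s(378,400);r1=s(580,413)
print(two(tip,(376.6,198.5)),two(rear,(368.2,290)))
print(two(r0,(372.2,243.7)),two(r1,(369,277)))
E
python3 r.py
```

```text
[[ 0.6065 -0.2911  0.05  ]
 [ 0.4177 -0.2678  0.05  ]] 0.19020282848608455 -7.030087241732208 grip [ 0.4775 -0.2752  0.05  ]
red ends [[ 0.4449 -0.2694  0.058 ]
 [ 0.5127 -0.2785  0.058 ]]
[[ 0.6067 -0.2915  0.048 ]
 [ 0.4175 -0.2681  0.048 ]] 0.19059751229213712 -7.030087241732212 grip [ 0.4777 -0.2756  0.048 ]
red ends [[ 0.4447 -0.2697  0.056 ]
 [ 0.5127 -0.2788  0.056 ]]
(array([ 0.6062, -0.2909,  0.0512]), np.float64(0.00034352256494976044)) (array([ 0.4185, -0.268 ,  0.0495]), np.float64(0.0015964408987035451))
(array([ 0.5115, -0.2791,  0.0472]), np.float64(0.002518460485192972)) (array([ 0.4439, -0.2706,  0.047 ]), np.float64(0.0004165032486958729))
```

```bash
cat > c.py <<'E'
exec(open('b.py').read().split("print('---')")[1].split("T=zmap")[0])
E
python3 - <<'E'
import re
src=open('b.py').read()
pre="from h import *\n"+src.split("print('---')")[1].split("print('top depth")[0]
exec(pre)
np.set_printoptions(precision=3,suppress=True)
for y in np.arange(.15,.65,.05):
    k=(abs(T[...,1]-y)<.025)&(T[...,0]<.6)&(T[...,0]>.05); print(round(y,2),T[k][:,2].max() if k.any() else None, T[k][T[k][:,2].argmax()] if k.any() else '')
E
```

```text
0.15 0.06543608703735006 [0.6   0.125 0.065]
0.2 0.02472710301407345 [0.336 0.197 0.025]
0.25 0.10647374715567537 [0.597 0.274 0.106]
0.3 0.20473756406887159 [0.589 0.293 0.205]
0.35 0.07714809235556513 [0.479 0.336 0.077]
0.4 0.12942851192253954 [0.588 0.407 0.129]
0.45 0.1292441745807456 [0.59  0.441 0.129]
0.5 0.12853534094225902 [0.589 0.479 0.129]
0.55 0.07219406367179258 [0.552 0.526 0.072]
0.6 -0.029249786281637317 [ 0.584  0.597 -0.029]
```

apply_moves --commands '[[[0.34,-1,0,0,0,0.18,0],[0.34,-1,0,0,0,0.18,0],[0.34,-1,0,0,0,0.18,0],[0.34,-1,0,0,0,0.18,0],[0.34,-1,0,0,0,0.18,0],[0.34,-1,0,0,0,0.18,0],[0.34,-1,0,0,0,0.18,0],[0.34,-1,0,0,0,0.18,0],[0.34,-1,0,0,0,0.18,0],[0.34,-1,0,0,0,0.18,0],[0.34,-1,0,0,0,0.18,0],[0.34,-1,0,0,0,0.18,0],[0.34,-1,0,0,0,0.18,0],[0.34,-1,0,0,0,0.18,0],[0.34,-1,0,0,0,0.18,0],[0.34,-1,0,0,0,0.18,0],[0.34,-1,0,0,0,0.18,0],[0.34,-1,0,0,0,0.18,0],[0.34,-1,0,0,0,0.18,0],[0.34,-1,0,0,0,0,0]]]'

```text
clock: 2.6
tcp_pos: [0.3456, 0.0921, 0.2235]
ee_rot: [[0.11, -0.011, -0.994], [0.994, -0.011, 0.11], [-0.012, -1.0, 0.01]]
wrist_force: [-0.3, -0.2, 0.1]
opening: 0.0849
```

apply_moves --commands '[[[0.37,-1,-0.25,0.14,-0.14,-0.15,0],[0.37,-1,-0.25,0,0,0,0],[0.37,-1,-0.25,0,0,0,0],[0.37,-1,-0.25,0,0,0,0],[0.37,-1,-0.25,0,0,0,0],[0.37,-1,-0.25,0,0,0,0],[0.37,-1,-0.25,0,0,0,0],[0.37,-1,-0.25,0,0,0,0],[0.37,-1,-0.25,0,0,0,0],[0.37,-1,-0.25,0,0,0,0],[0.37,-1,-0.25,0,0,0,0],[0.37,-1,-0.25,0,0,0,0],[0.37,-1,-0.25,0,0,0,0],[0.37,-1,-0.25,0,0,0,0],[0.37,-1,-0.25,0,0,0,0],[0.37,-1,-0.25,0,0,0,0],[0.37,-1,-0.25,0,0,0,0],[0,0,0,0,0,0,0]]]'

```text
clock: 4.85
tcp_pos: [0.4752, -0.2663, 0.1313]
ee_rot: [[0.125, -0.004, -0.992], [0.992, 0.003, 0.125], [0.003, -1.0, 0.004]]
wrist_force: [0.4, 1.3, 0.0]
opening: 0.0855
```

apply_moves --commands '[[[0.12,-0.44,-0.5,0,0,0,0],[0,0,-1,0,0,0,0],[0,0,-1,0,0,0,0],[0,0,-1,0,0,0,0],[0,0,-0.5,0,0,0,0],[0,0,0,0,0,0,0]]]'

```text
clock: 5.6
tcp_pos: [0.4776, -0.2747, 0.0476]
ee_rot: [[0.123, -0.004, -0.992], [0.992, 0.004, 0.123], [0.003, -1.0, 0.005]]
wrist_force: [-0.1, 0.5, 0.3]
opening: 0.0854
```

Run:
```python
from h import *
s=state();print(s['tcp_pos'],s['ee_rot'])
im,_=read_camera('side');im2,_=read_camera('top')
a=cv2.resize(im[110:230,240:400],None,fx=4,fy=4,interpolation=cv2.INTER_CUBIC)
cv2.imwrite('pics/g1.png',a[:,:,::-1])
```

```text
[ 0.47756286 -0.27474166  0.04762082] [[ 0.12271559 -0.00414781 -0.99243321]
 [ 0.99243691  0.0036777   0.12270067]
 [ 0.00314093 -0.99998463  0.00456775]]
```

View pics/g1.png

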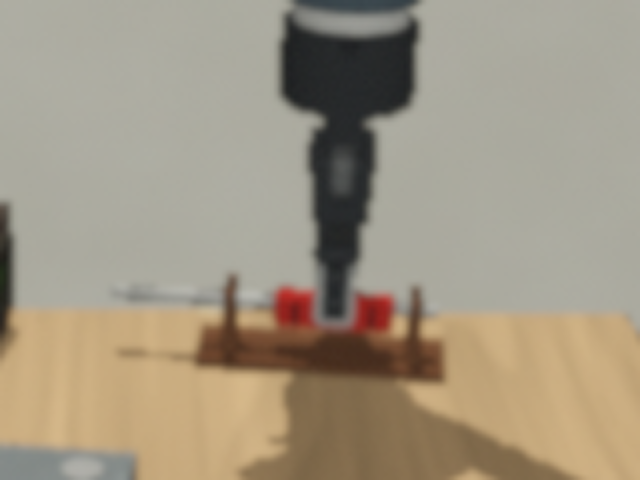

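apply_moves --commands '[[[0,0,-0.63,0,0,0,0],[0,0,0,0,0,0,1],[0,0,0,0,0,0,1],[0,0,0,0,0,0,1],[0,0,0,0,0,0,1],[0,0,0,0,0,0,1],[0,0,0,0,0,0,1],[0,0,0,0,0,0,1]]]'

```text
clock: 6.7
tcp_pos: [0.4793, -0.2763, 0.0373]
ee_rot: [[0.123, 0.0, -0.992], [0.992, -0.0, 0.123], [-0.0, -1.0, -0.0]]
wrist_force: [0.2, 0.5, 0.8]
opening: 0.0145
```

apply_moves --commands '[[[0,0,0.5,0,0,0,1],[0,0,1,0,0,0,1],[0,0,1,0,0,0,1],[0,0,0.2,0,0,0,1],[-0.11,0.6,0,0,0,0,1],[-0.11,1,0,0,0,0,1],[-0.11,1,0,0,0,0,1],[-0.11,1,0,0,0,0,1],[-0.11,1,0,0,0,0,1],[-0.11,1,0,0,0,0,1],[-0.11,1,0,0,0,0,1],[-0.11,1,0,0,0,0,1],[-0.11,1,0,0,0,0,1],[-0.11,1,0,0,0,0,1],[-0.11,1,0,0,0,0,1],[-0.11,1,0,0,0,0,1],[-0.11,1,0,0,0,0,1],[-0.11,1,0,0,0,0,1],[-0.11,1,0,0,0,0,1],[0,0,0,0,0,0,1]]]'

```text
clock: 9.2
tcp_pos: [0.4404, 0.0396, 0.0925]
ee_rot: [[0.12, -0.001, -0.993], [0.993, 0.003, 0.12], [0.003, -1.0, 0.002]]
wrist_force: [1.1, -0.3, -0.6]
opening: 0.0147
```

apply_moves --commands '[[[0,0.8,-0.4,0,0,0,1],[0.05,0.65,-0.35,0,0,0,1],[0,0,0,0,0,0,1],[0,0,0,0,0,0,1]]]'

```text
clock: 9.7
tcp_pos: [0.4422, 0.0688, 0.0774]
ee_rot: [[0.119, 0.001, -0.993], [0.993, 0.002, 0.119], [0.002, -1.0, -0.0]]
wrist_force: [0.3, 0.6, -0.6]
opening: 0.0147
```

Run:
```python
from h import *
s=state();print(s['tcp_pos'],s['ee_rot'],s['wrist_force'])
im,_=read_camera('side');im2,_=read_camera('top')
np.savez('v2.npz',s=im,t=im2)
a=cv2.resize(im[200:320,160:360],None,fx=4,fy=4,interpolation=cv2.INTER_CUBIC)
cv2.imwrite('pics/v2s.png',a[:,:,::-1])
a=cv2.resize(im2[180:300,140:260],None,fx=5,fy=5,interpolation=cv2.INTER_CUBIC)
cv2.imwrite('pics/v2t.png',a[:,:,::-1])
```

```text
[0.44223163 0.06876879 0.077443  ] [[ 1.18634753e-01  5.24920481e-04 -9.92937823e-01]
 [ 9.92936366e-01  1.72988565e-03  1.18635494e-01]
 [ 1.77994309e-03 -9.99998366e-01 -3.15988078e-04]] [ 0.33648967  0.63578938 -0.6374955 ]
```

View pics/v2s.png

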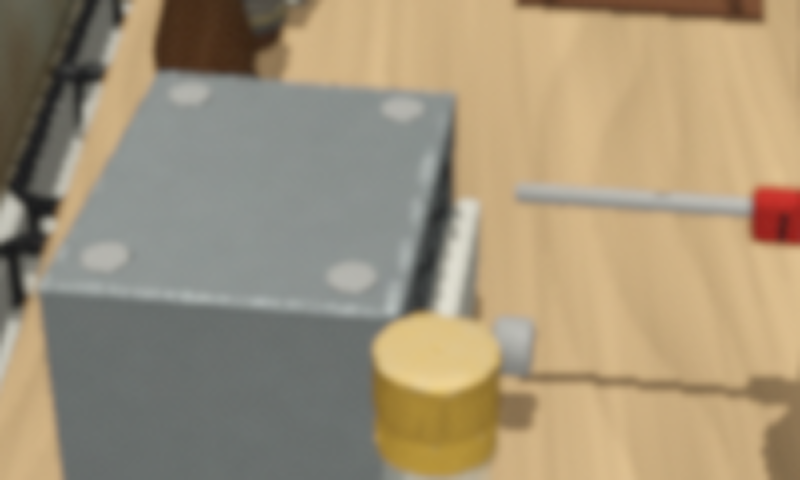

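View pics/v2t.png

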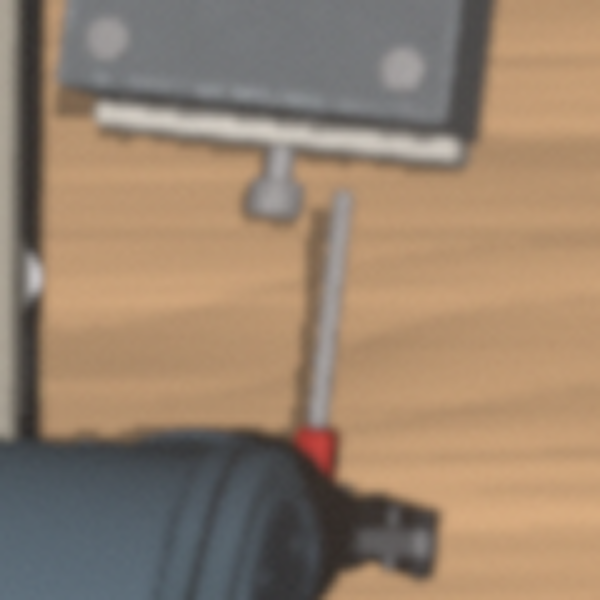

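Run:
```python
from h import *
np.set_printoptions(precision=4,suppress=True)
p=lambda x,y:(140+x/5-.4,180+y/5-.4)
for zb in (.0165,.0145):
    F=plane('top',[p(60,86),p(448,122)],zb+.096);ey=F[0]-F[1];print('front edge',F,np.linalg.norm(ey),'yaw',np.degrees(np.arctan2(ey[1],ey[0]))-90)
    ey=ey/np.linalg.norm(ey);ex=np.array([ey[1],-ey[0],0]);m=F.mean(0)
    R=plane('top',[p(344,191),p(317,428)],zb+.074);d=R[0]-R[1];print('rod',R,np.linalg.norm(d),'yaw',np.degrees(np.arctan2(d[1],d[0])))
    K=plane('top',[p(273,205)],zb+.038);D=plane('top',[p(97,114),p(465,150)],zb+.045)
    f=lambda P:np.c_[(P-m)@ex,(P-m)@ey]*1000
    print('tip box',f(R),'knob',f(K),'drawer ends',f(D))
s=lambda x,y:(160+x/4-.38,200+y/4-.38)
print(two(s(516,191),p(344,191)))
print('side front edge',plane('side',[s(455,97),s(393,312)],.0165+.096))
```

```text
front edge [[0.613  0.165  0.1125]
 [0.5953 0.0084 0.1125]] 0.15762600866827176 yaw -6.4340481377718675
rod [[0.5703 0.0541 0.0905]
 [0.4754 0.0656 0.0905]] 0.095628465445179 yaw -6.905132729163419
tip box [[ -29.9295  -36.1941]
 [-125.5547  -35.4078]] knob [[-37.0274   0.3912]] drawer ends [[ -6.3195  78.2485]
 [ -6.9358 -79.1432]]
front edge [[0.6132 0.1657 0.1105]
 [0.5955 0.0087 0.1105]] 0.15797577421023315 yaw -6.434048137771882
rod [[0.5705 0.0545 0.0885]
 [0.4753 0.066  0.0885]] 0.09583560504777519 yaw -6.905132729163436
tip box [[ -29.9981  -36.2841]
 [-125.8305  -35.4961]] knob [[-37.1141   0.3626]] drawer ends [[ -6.3412  78.3867]
 [ -6.9588 -79.3355]]
(array([0.5695, 0.054 , 0.0913]), np.float64(0.0015581991110495636))
side front edge [[0.5935 0.0147 0.1125]
 [0.6153 0.1648 0.1125]]
```

apply_moves --commands '[[[0.7,-0.084,0,0,0,0,1],[0.7,-0.084,0,0,0,0,1],[0.6,-0.072,0,0,0,0,1],[0,0,0,0,0,0,1]]]'

```text
clock: 10.3
tcp_pos: [0.4869, 0.0622, 0.0781]
ee_rot: [[0.121, 0.003, -0.993], [0.993, 0.001, 0.121], [0.002, -1.0, -0.003]]
wrist_force: [0.1, 0.4, -0.8]
opening: 0.0145
```

apply_moves --commands '[[[0.25,-0.03,0,0,0,0,1],[0.2,-0.024,0,0,0,0,1],[0.15,-0.018,0,0,0,0,1]]]'

```text
clock: 10.68
tcp_pos: [0.4927, 0.0617, 0.0764]
ee_rot: [[0.12, -0.011, -0.993], [0.993, 0.003, 0.12], [0.001, -1.0, 0.011]]
wrist_force: [-9.2, 1.4, 2.4]
opening: 0.0146
```

apply_moves --commands '[[[0.2,-0.024,0.04,0,0,0,1],[0.2,-0.024,0.04,0,0,0,1]]]'

```text
clock: 10.92
tcp_pos: [0.4925, 0.0621, 0.0764]
ee_rot: [[0.119, -0.027, -0.992], [0.993, 0.004, 0.119], [0.001, -1.0, 0.027]]
wrist_force: [-10.7, 0.0, 4.0]
opening: 0.015
```

apply_moves --commands '[[[-0.2,0.024,0,0,0,0,1],[-0.8,0.096,0,0,0,0,1],[-0.8,0.096,0,0,0,0,1],[-0.65,0.08,0,0,0,0,1],[0,0,0,0,0,0,1]]]'

```text
clock: 11.55
tcp_pos: [0.4392, 0.0688, 0.0764]
ee_rot: [[0.119, -0.027, -0.993], [0.993, 0.004, 0.119], [0.001, -1.0, 0.027]]
wrist_force: [0.7, -0.3, -1.5]
opening: 0.0148
```

Run:
```python
from h import *
s=state();print(s['tcp_pos'],s['ee_rot'],s['wrist_force'])
im,_=read_camera('side');im2,_=read_camera('top')
a=cv2.resize(im[200:320,160:360],None,fx=4,fy=4,interpolation=cv2.INTER_CUBIC)
cv2.imwrite('pics/v3s.png',a[:,:,::-1])
a=cv2.resize(im2[180:300,140:260],None,fx=5,fy=5,interpolation=cv2.INTER_CUBIC)
cv2.imwrite('pics/v3t.png',a[:,:,::-1])
```

```text
[0.43923202 0.06877721 0.07640151] [[ 0.11874085 -0.02711231 -0.99255505]
 [ 0.99292472  0.00430524  0.11866747]
 [ 0.00105584 -0.99962312  0.02743169]] [ 0.68058266 -0.32514147 -1.52687652]
```

View pics/v3s.png

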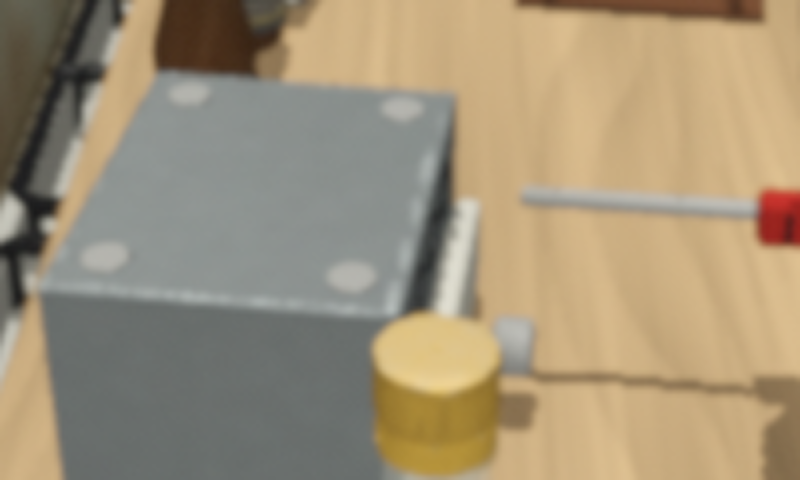

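View pics/v3t.png

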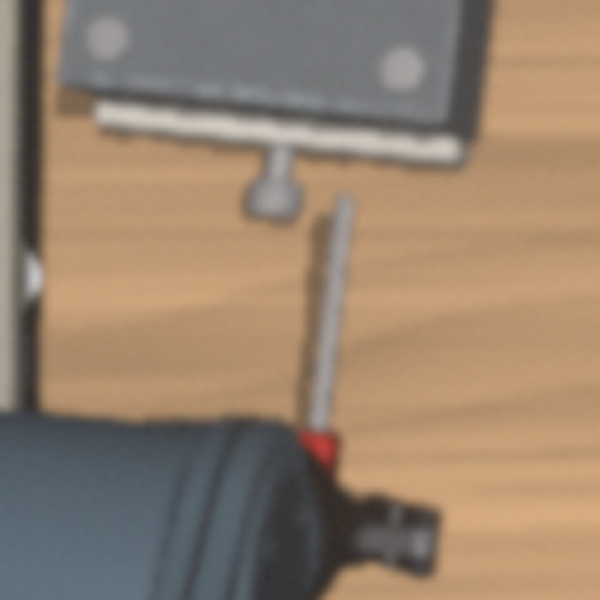

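apply_moves --commands '[[[0.1,0.9,0.05,0,0,0,1],[0.11,0.92,0,0,0,0,1],[0,0,0,0,0,0,1]]]'

```text
clock: 12.02
tcp_pos: [0.4479, 0.1051, 0.0782]
ee_rot: [[0.12, -0.022, -0.993], [0.993, 0.004, 0.12], [0.001, -1.0, 0.022]]
wrist_force: [-0.2, -0.1, -0.9]
opening: 0.0145
```

apply_moves --commands '[[[0.7,-0.1,-0.04,0,0,0,1],[0.7,-0.09,-0.02,0,0,0,1],[0.6,-0.075,0,0,0,0,1],[0,0,0,0,0,0,1]]]'

```text
clock: 12.52
tcp_pos: [0.4928, 0.0975, 0.077]
ee_rot: [[0.121, -0.02, -0.992], [0.993, 0.003, 0.121], [0.001, -1.0, 0.02]]
wrist_force: [0.7, 0.2, -1.2]
opening: 0.0144
```

apply_moves --commands '[[[0.25,-0.03,0,0,0,0,1],[0.25,-0.03,0,0,0,0,1],[0.25,-0.03,0,0,0,0,1]]]'

```text
clock: 12.9
tcp_pos: [0.5017, 0.0965, 0.0756]
ee_rot: [[0.121, -0.033, -0.992], [0.993, 0.005, 0.121], [0.0, -0.999, 0.034]]
wrist_force: [-8.3, 0.6, 3.8]
opening: 0.015
```

apply_moves --commands '[[[0.3,-0.036,0.07,0,0,0,1],[0.3,-0.036,0.07,0,0,0,1],[0.3,-0.036,0.07,0,0,0,1]]]'

```text
clock: 13.28
tcp_pos: [0.5103, 0.0954, 0.0782]
ee_rot: [[0.12, -0.053, -0.991], [0.993, 0.005, 0.12], [-0.001, -0.999, 0.053]]
wrist_force: [-7.7, 0.6, 1.2]
opening: 0.015
```

apply_moves --commands '[[[0.25,-0.03,0,0,0,0,1],[0,0,0,0,0,0,1]]]'

```text
clock: 13.52
tcp_pos: [0.511, 0.0952, 0.0778]
ee_rot: [[0.12, -0.062, -0.991], [0.993, 0.006, 0.119], [-0.002, -0.998, 0.062]]
wrist_force: [-5.1, 1.3, 4.8]
opening: 0.0147
```

Run:
```python
from h import *
s=state();print(s['tcp_pos'],s['wrist_force'])
im2,_=read_camera('side')
a=cv2.resize(im2[200:320,160:360],None,fx=4,fy=4,interpolation=cv2.INTER_CUBIC)
cv2.imwrite('pics/v4s.png',a[:,:,::-1])
```

```text
[0.51102246 0.09524547 0.07776352] [-5.14646013  1.26621721  4.79415736]
```

View pics/v4s.png

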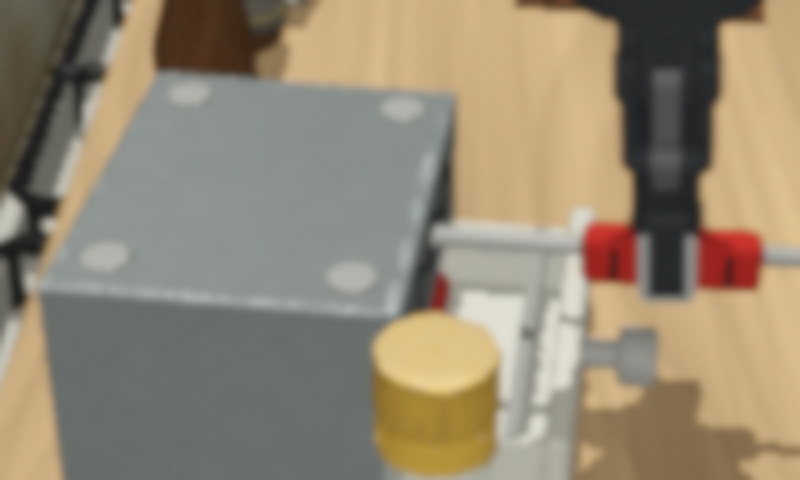

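apply_moves --commands '[[[-0.3,0.036,0,0,0,0,1],[-0.8,0.096,0,0,0,0,1],[-0.8,0.096,0,0,0,0,1],[-0.8,0.096,0,0,0,0,1],[-0.6,0.07,0,0,0,0,1],[0,0,0,0,0,0,1]]]'

```text
clock: 14.32
tcp_pos: [0.441, 0.1036, 0.0782]
ee_rot: [[0.119, -0.061, -0.991], [0.993, 0.005, 0.119], [-0.002, -0.998, 0.061]]
wrist_force: [0.5, 0.7, -1.3]
opening: 0.0146
```

Run:
```python
from h import *
s=state();print(s['tcp_pos'],s['wrist_force'])
im,_=read_camera('side');im2,_=read_camera('top')
a=cv2.resize(im[200:320,200:400],None,fx=4,fy=4,interpolation=cv2.INTER_CUBIC)
cv2.imwrite('pics/v5s.png',a[:,:,::-1])
a=cv2.resize(im2[180:300,140:260],None,fx=5,fy=5,interpolation=cv2.INTER_CUBIC)
cv2.imwrite('pics/v5t.png',a[:,:,::-1])
```

```text
[0.44101973 0.1036437  0.07822353] [ 0.5258071   0.66072236 -1.28625316]
```

View pics/v5s.png

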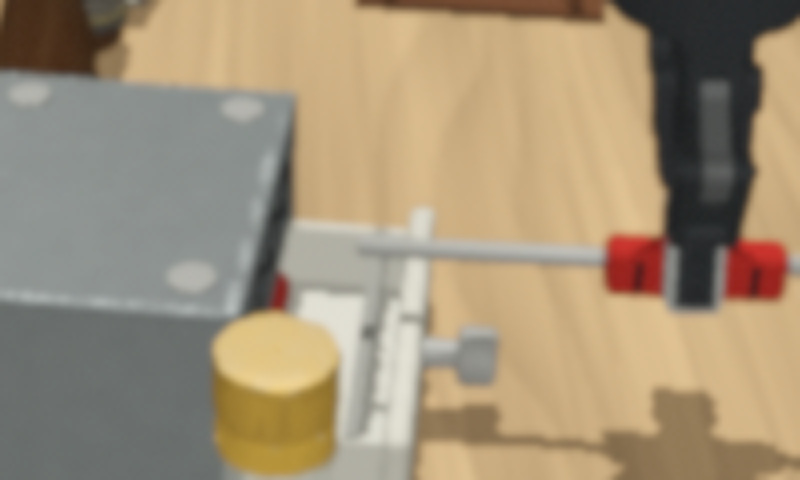

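View pics/v5t.png

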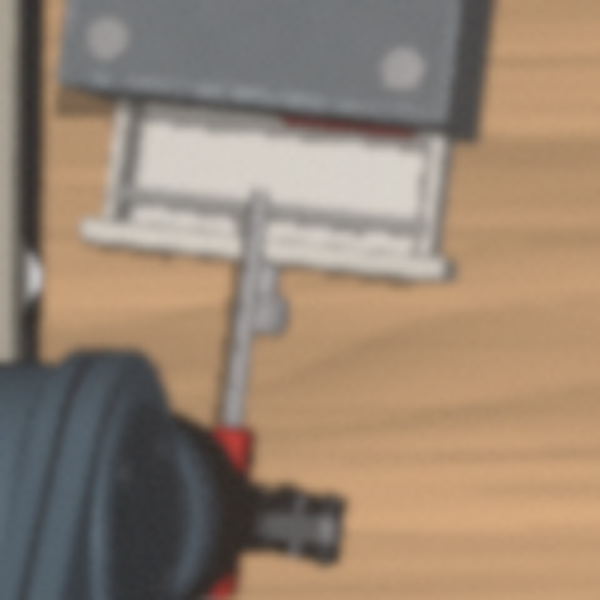

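Run:
```python
from h import *
np.set_printoptions(precision=4,suppress=True)
p=lambda x,y:(140+x/5-.4,180+y/5-.4)
s=lambda x,y:(200+x/4-.38,200+y/4-.38)
tip,e=two(s(360,245),p(258,193));print('tip',tip,e)
b,e=two(s(608,256),p(233,430));print('handle front',b,e,np.linalg.norm(tip-b),(tip-b)/np.linalg.norm(tip-b))
R=plane('top',[p(258,193),p(233,430)],.0905);print(R,np.degrees(np.arctan2(*(R[0]-R[1])[1::-1])))
print('rel now',R[0]-[.4410,.1036,0],' rel before', [.5703-.4422,.0541-.0688],'rel at rest',[.6063-.4793,-.2911+.2763])
```

```text
tip [0.5693 0.0897 0.0893] 0.0019459484259379356
handle front [0.474  0.0999 0.0912] 0.001882960953055066 0.09581533415345193 [ 0.9942 -0.1061 -0.0198]
[[0.5702 0.0894 0.0905]
 [0.4749 0.0999 0.0905]] -6.299151164789852
rel now [ 0.1292 -0.0142  0.0905]  rel before [0.12810000000000005, -0.014699999999999998] rel at rest [0.12699999999999995, -0.014800000000000035]
```

apply_moves --commands '[[[0,-0.6,0.3,0,0,0,1],[0,-1,0,0,0,0,1],[0,-1,0,0,0,0,1],[0,-1,0,0,0,0,1],[0,-1,0,0,0,0,1],[0,-1,0,0,0,0,1],[0,-1,0,0,0,0,1],[0.14,-1,0,0,0,0,1],[0.14,-1,0,0,0,0,1],[0.14,-1,0,0,0,0,1],[0.14,-1,0,0,0,0,1],[0.14,-1,0,0,0,0,1],[0.14,-1,0,0,0,0,1],[0.14,-1,0,0,0,0,1],[0.14,-1,0,0,0,0,1],[0.14,-1,0,0,0,0,1],[0.14,-1,0,0,0,0,1],[0.14,-0.6,0,0,0,0,1],[0,0,0,0,0,0,1]]]'

```text
clock: 16.8
tcp_pos: [0.4816, -0.2691, 0.0893]
ee_rot: [[0.123, -0.049, -0.991], [0.992, -0.001, 0.123], [-0.007, -0.999, 0.048]]
wrist_force: [-0.3, 0.1, -1.2]
opening: 0.0146
```

apply_moves --commands '[[[-0.16,-0.36,-0.6,0.09,0.15,0,1],[0,0,-0.4,0,0,0,1],[0,0,0,0,0,0,1]]]'

```text
clock: 17.18
tcp_pos: [0.4775, -0.2749, 0.0672]
ee_rot: [[0.122, -0.063, -0.991], [0.993, 0.009, 0.122], [0.001, -0.998, 0.064]]
wrist_force: [-0.4, 0.5, -0.7]
opening: 0.0147
```

Run:
```python
from h import *
s=state();print(s['tcp_pos'],s['ee_rot'],s['wrist_force'])
im,_=read_camera('side');im2,_=read_camera('top')
a=cv2.resize(im[150:230,255:365],None,fx=7,fy=7,interpolation=cv2.INTER_CUBIC)
cv2.imwrite('pics/v6s.png',a[:,:,::-1])
a=cv2.resize(im2[180:300,330:420],None,fx=5,fy=5,interpolation=cv2.INTER_CUBIC)
cv2.imwrite('pics/v6t.png',a[:,:,::-1])
```

```text
[ 0.47754068 -0.27491504  0.06724503] [[ 1.21842547e-01 -6.32374819e-02 -9.90532894e-01]
 [ 9.92548982e-01  8.72306720e-03  1.21533643e-01]
 [ 9.55003415e-04 -9.97960384e-01  6.38291390e-02]] [-0.36974842  0.51110572 -0.7355286 ]
```

View pics/v6s.png

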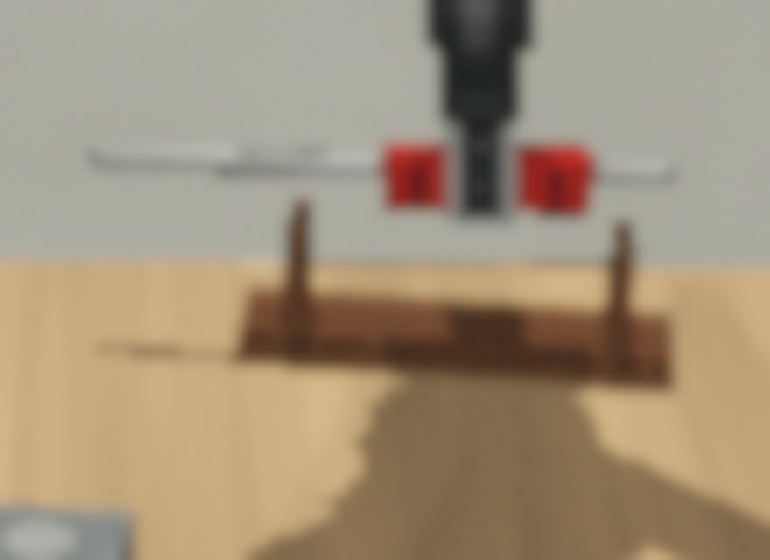

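View pics/v6t.png

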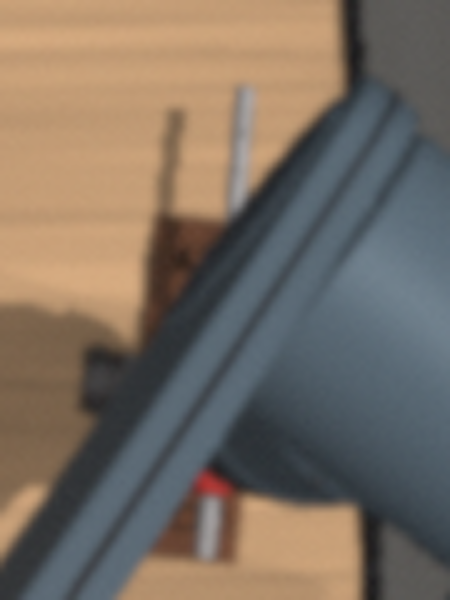

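Run:
```python
from h import *
np.set_printoptions(precision=4,suppress=True)
p=lambda x,y:(330+x/5-.4,180+y/5-.4)
s=lambda x,y:(255+x/7-.43,150+y/7-.43)
for z in (.0805,.079):
    R=plane('top',[p(244,88),p(207,557)],z);d=R[0]-R[1];print(R,np.linalg.norm(d),np.degrees(np.arctan2(d[1],d[0])))
print(two(s(90,155),p(244,88)),two(s(672,174),p(207,557)))
```

```text
[[ 0.606  -0.2896  0.0805]
 [ 0.4185 -0.2688  0.0805]] 0.18861743632904673 -6.31531103147446
[[ 0.6061 -0.2898  0.079 ]
 [ 0.4184 -0.2691  0.079 ]] 0.18892057458167974 -6.315311031474468
(array([ 0.6062, -0.2901,  0.0777]), np.float64(0.00017226848024212617)) (array([ 0.4175, -0.2684,  0.0821]), np.float64(0.0022635752105309385))
```

apply_moves --commands '[[[0.03,0,-0.3,0,-0.25,-0.15,1],[0,0,-0.5,0,0,0,1],[0,0,-0.4,0,0,0,1],[0,0,-0.1,0,0,0,1]]]'

```text
clock: 17.77
tcp_pos: [0.4788, -0.2749, 0.0408]
ee_rot: [[0.134, -0.04, -0.99], [0.991, 0.008, 0.134], [0.002, -0.999, 0.041]]
wrist_force: [-1.3, -0.8, -1.0]
opening: 0.0147
```

apply_moves --commands '[[[0,-0.02,-0.15,0,0,0,1],[0,0,-0.05,0,0,0,1]]]'

```text
clock: 18.02
tcp_pos: [0.4789, -0.2754, 0.037]
ee_rot: [[0.134, -0.04, -0.99], [0.991, 0.008, 0.134], [0.002, -0.999, 0.041]]
wrist_force: [-2.3, 2.6, 9.7]
opening: 0.0147
```

apply_moves --commands '[[[0,0,0.05,0,0,0,0.7],[0,0,0,0,0,0,0.5],[0,0,0,0,0,0,0],[0,0,0,0,0,0,0],[0,0,0,0,0,0,0],[0,0,0,0,0,0,0],[0,0,1,0,0,0,0],[0,0,1,0,-0.25,0,0],[0,0,1,0,-0.25,0,0],[0,0,0.5,0,0,0,0]]]'

```text
clock: 19.27
tcp_pos: [0.4787, -0.2753, 0.1109]
ee_rot: [[0.133, 0.003, -0.991], [0.991, 0.008, 0.133], [0.008, -1.0, -0.002]]
wrist_force: [0.1, 0.5, -1.0]
opening: 0.0854
```

Run:
```python
from h import *
s=state();print(s['tcp_pos'],s['ee_rot'],s['wrist_force'])
im,_=read_camera('side');im2,_=read_camera('top')
np.savez('v7.npz',s=im,t=im2)
a=cv2.resize(im[150:230,255:365],None,fx=7,fy=7,interpolation=cv2.INTER_CUBIC)
cv2.imwrite('pics/v7s.png',a[:,:,::-1])
a=cv2.resize(im2[120:300,140:420],None,fx=2.8,fy=2.8,interpolation=cv2.INTER_CUBIC)
cv2.imwrite('pics/v7t.png',a[:,:,::-1])
```

```text
[ 0.47874996 -0.27531879  0.11093466] [[ 0.13337082  0.00269168 -0.99106255]
 [ 0.99103277  0.00785175  0.13338814]
 [ 0.00814062 -0.99996555 -0.00162035]] [ 0.0521528   0.47557884 -1.04556486]
```

View pics/v7s.png

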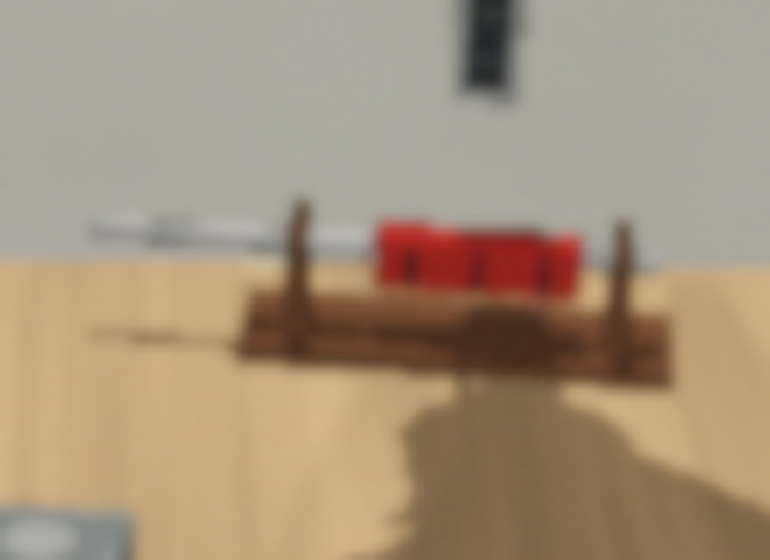

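View pics/v7t.png

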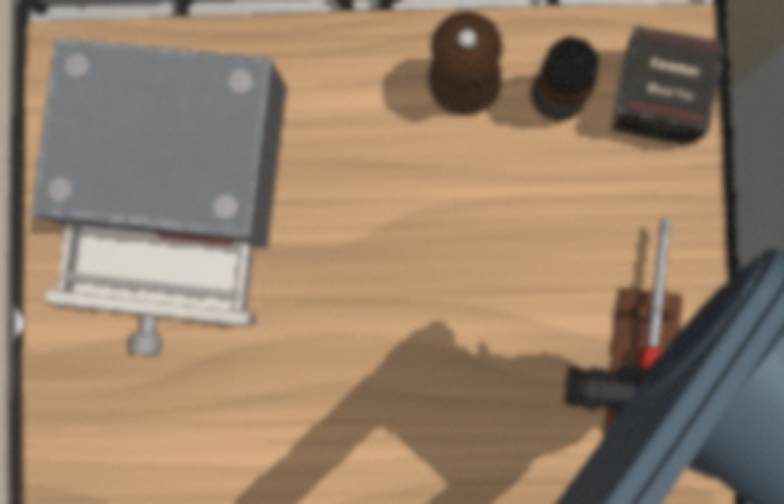

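Run:
```python
from h import *
np.set_printoptions(precision=4,suppress=True)
im=np.load('v7.npz')['t'];a=im[215:260,165:225]
cv2.imwrite('pics/v7k.png',cv2.resize(a,None,fx=12,fy=12,interpolation=cv2.INTER_CUBIC)[:,:,::-1])
print(plane('top',[(191.6,242.3)],.0545))
m=np.array([.6042,.0867,0]);ex=np.array([.993,-.118,0]);print(m-ex*(.0835))
```

```text
[[0.522  0.0969 0.0545]]
[0.5213 0.0966 0.    ]
```

View pics/v7k.png

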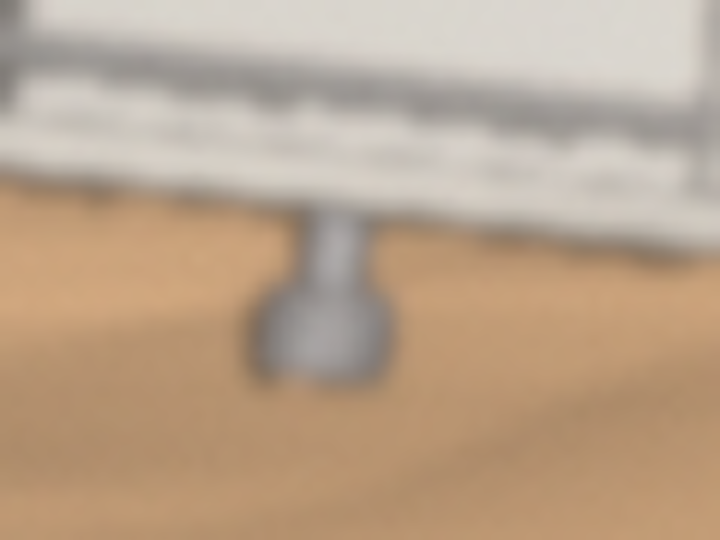

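apply_moves --commands '[[[0.12,0.7,0,0,0,0,0],[0.12,1,0,0,0,0,0],[0.12,1,0,0,0,0,0],[0.12,1,0,0,0,0,0],[0.12,1,0,0,0,0,0],[0.12,1,0,0,0,0,0],[0.12,1,0,0,0,0,0],[0.12,1,0,0,0,0,0],[0.12,1,0,0,0,0,0],[0.12,1,0,0,0,0,0],[0.12,1,0,0,0,0,0],[0.12,1,0,0,0,0,0],[0.12,1,0,0,0,0,0],[0.12,1,0,0,0,0,0],[0.12,1,0,0,0,0,0],[0.12,1,0,0,0,0,0],[0.12,1,0,0,0,0,0],[0.12,1,0,0,0,0,0],[0,0,0,0,0,0,0]]]'

```text
clock: 21.75
tcp_pos: [0.5156, 0.1153, 0.1062]
ee_rot: [[0.118, -0.007, -0.993], [0.993, 0.014, 0.118], [0.013, -1.0, 0.009]]
wrist_force: [-0.8, 0.4, 0.2]
opening: 0.0853
```

apply_moves --commands '[[[0.27,-0.92,0,-0.17,-0.09,0,0],[0,0,-0.7,0,0,0,0],[0,0,-1,0,0,0,0],[0,0,-0.8,0,0,0,0],[0,0,0,0,0,0,0]]]'

```text
clock: 22.38
tcp_pos: [0.5197, 0.093, 0.0522]
ee_rot: [[0.122, -0.002, -0.993], [0.993, -0.002, 0.122], [-0.002, -1.0, 0.001]]
wrist_force: [1.0, 0.7, -0.0]
opening: 0.0856
```

apply_moves --commands '[[[0.07,0.2,-0.5,0,0,0,0],[0,0,-0.8,0,0,0,0],[0,0,0,0,0,0,0.3]]]'

```text
clock: 22.75
tcp_pos: [0.5215, 0.0965, 0.0247]
ee_rot: [[0.123, -0.001, -0.992], [0.992, -0.002, 0.123], [-0.002, -1.0, 0.001]]
wrist_force: [0.4, 0.1, 0.6]
opening: 0.0698
```

Run:
```python
from h import *
s=state();print(s['tcp_pos'],s['wrist_force'],s['opening'])
im,_=read_camera('side')
a=cv2.resize(im[200:320,200:400],None,fx=4,fy=4,interpolation=cv2.INTER_CUBIC)
cv2.imwrite('pics/v8s.png',a[:,:,::-1])
```

```text
[0.52148227 0.0964808  0.02467048] [0.43321611 0.05107592 0.5692407 ] 0.0698150494258459
```

View pics/v8s.png

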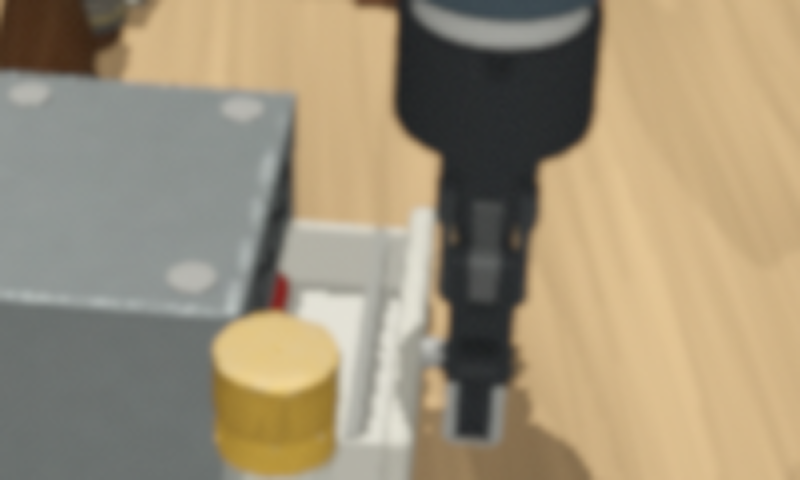

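apply_moves --commands '[[[0,0,0,0,0,0,1],[0,0,0,0,0,0,1],[0,0,0,0,0,0,1],[0,0,0,0,0,0,1],[0,0,0,0,0,0,1],[0,0,0,0,0,0,1]]]'

```text
clock: 23.55
tcp_pos: [0.5232, 0.0985, 0.0264]
ee_rot: [[0.124, 0.003, -0.992], [0.992, 0.001, 0.124], [0.001, -1.0, -0.003]]
wrist_force: [0.9, 0.9, -2.6]
opening: 0.0219
```

apply_moves --commands '[[[-0.5,0.06,0,0,0,0,1],[-0.6,0.072,0,0,0,0,1],[-0.6,0.072,0,0,0,0,1],[-0.4,0.048,0,0,0,0,1],[-0.2,0.024,0,0,0,0,1]]]'

```text
clock: 24.18
tcp_pos: [0.4742, 0.1047, 0.0265]
ee_rot: [[0.124, 0.004, -0.992], [0.992, 0.001, 0.124], [0.002, -1.0, -0.004]]
wrist_force: [1.3, 2.7, -4.9]
opening: 0.0216
```

apply_moves --commands '[[[-0.2,0.024,0,0,0,0,1],[-0.2,0.024,0,0,0,0,1],[-0.15,0.018,0,0,0,0,1]]]'

```text
clock: 24.55
tcp_pos: [0.4742, 0.1047, 0.0266]
ee_rot: [[0.125, 0.027, -0.992], [0.992, -0.0, 0.125], [0.003, -1.0, -0.027]]
wrist_force: [10.1, 1.7, -15.2]
opening: 0.0221
```

apply_moves --commands '[[[-0.35,0.04,0.1,0,0,0,1],[-0.35,0.04,0.1,0,0,0,1]]]'

```text
clock: 24.8
tcp_pos: [0.4744, 0.1047, 0.0274]
ee_rot: [[0.126, 0.053, -0.991], [0.992, -0.001, 0.126], [0.006, -0.999, -0.053]]
wrist_force: [35.6, 1.9, -65.0]
opening: 0.0216
```

apply_moves --commands '[[[0,0,0,0,0,0,0.6],[0,0,0,0,0,0,0.4],[0,0,0,0,0,0,0],[0,0,0,0,0,0,0],[0,0,0,0,0,0,0]]]'

```text
clock: 25.42
tcp_pos: [0.4737, 0.1037, 0.0279]
ee_rot: [[0.126, 0.052, -0.991], [0.992, -0.003, 0.126], [0.004, -0.999, -0.052]]
wrist_force: [0.5, 0.3, 0.1]
opening: 0.0855
```

Run:
```python
from h import *
s=state();print(s['tcp_pos'],s['wrist_force'],s['opening'])
im,_=read_camera('side')
a=cv2.resize(im[200:320,220:420],None,fx=4,fy=4,interpolation=cv2.INTER_CUBIC)
cv2.imwrite('pics/v9s.png',a[:,:,::-1])
```

```text
[0.47367597 0.10374108 0.02786662] [0.46311649 0.31040585 0.09509787] 0.08545860916432997
```

View pics/v9s.png

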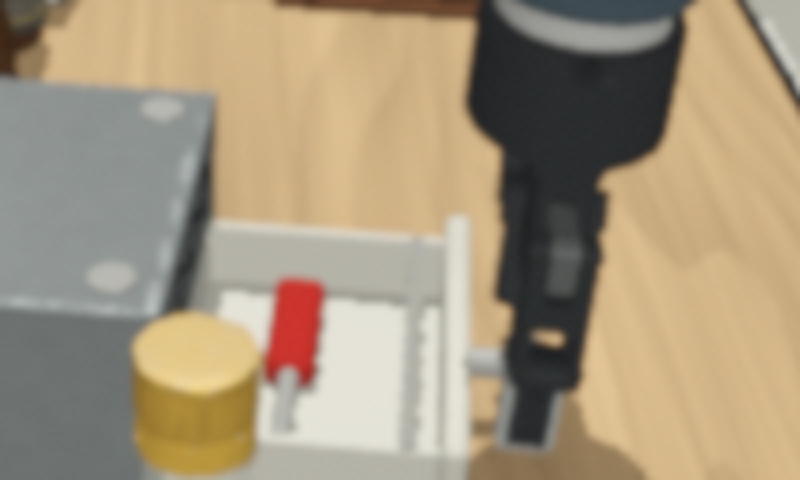

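apply_moves --commands '[[[0,0,0.5,0,0,0,0],[0,0,1,0,0,0,0],[0,0,1,0,0.35,0,0],[0,0,1,0,0.3,0,0],[0,-0.7,0.3,0,0,0,0],[0,-1,0,0,0,0,0],[0,-1,0,0,0,0,0],[0,-1,0,0,0,0,0],[0,-1,0,0,0,0,0],[0,-1,0,0,0,0,0],[0,0,0,0,0,0,0]]]'

```text
clock: 26.85
tcp_pos: [0.4704, -0.0176, 0.108]
ee_rot: [[0.125, 0.0, -0.992], [0.992, -0.004, 0.125], [-0.004, -1.0, -0.001]]
wrist_force: [0.6, -0.7, -0.1]
opening: 0.0858
```

Run:
```python
from h import *
s=state();print(s['tcp_pos'],s['wrist_force'],s['ee_rot'])
im,_=read_camera('top')
np.savez('v10.npz',t=im)
a=cv2.resize(im[120:300,140:420],None,fx=2.8,fy=2.8,interpolation=cv2.INTER_CUBIC)
cv2.imwrite('pics/v10t.png',a[:,:,::-1])
```

```text
[ 0.47036198 -0.01763348  0.10801789] [ 0.59596232 -0.68593216 -0.14556466] [[ 1.24833147e-01  1.27616990e-04 -9.92177741e-01]
 [ 9.92168110e-01 -4.42399081e-03  1.24831366e-01]
 [-4.37345461e-03 -9.99990206e-01 -6.78878204e-04]]
```

View pics/v10t.png

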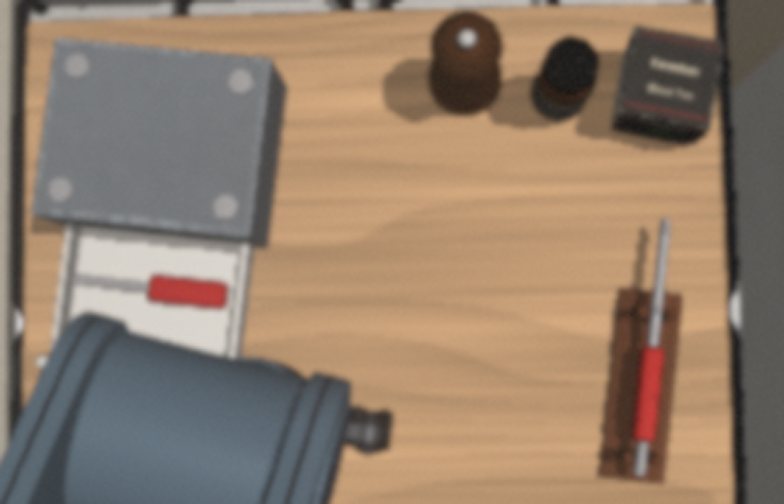

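apply_moves --commands '[[[0.03,-0.7,0,0,0,0,0],[0.03,-1,0,0,0,0,0],[0.03,-1,0,0,0,0,0],[0.03,-1,0,0,0,0,0],[0.03,-1,0,0,0,0,0],[0.03,-1,0,0,0,0,0],[0.03,-1,0,0,0,0,0],[0.03,-1,0,0,0,0,0],[0.03,-1,0,0,0,0,0],[0.03,-1,0,0,0,0,0],[0.03,-1,0,0,0,0,0],[0.03,-0.8,0,0,0,0,0],[0,0,0,0,0,0,0]]]'

```text
clock: 28.52
tcp_pos: [0.4767, -0.2578, 0.1072]
ee_rot: [[0.117, -0.0, -0.993], [0.993, -0.005, 0.117], [-0.005, -1.0, -0.0]]
wrist_force: [0.4, 0.7, 1.4]
opening: 0.0855
```

Run:
```python
from h import *
s=state();print(s['tcp_pos'],s['wrist_force'],s['ee_rot'])
im,_=read_camera('top')
np.savez('v11.npz',t=im)
a=cv2.resize(im[180:300,140:260],None,fx=5,fy=5,interpolation=cv2.INTER_CUBIC)
cv2.imwrite('pics/v11t.png',a[:,:,::-1])
```

```text
[ 0.4766557  -0.257787    0.10724105] [0.35698359 0.67924227 1.40995023] [[ 1.16582101e-01 -4.04792597e-04 -9.93180975e-01]
 [ 9.93170099e-01 -4.65021938e-03  1.16582720e-01]
 [-4.66570124e-03 -9.99989106e-01 -1.40104442e-04]]
```

View pics/v11t.png

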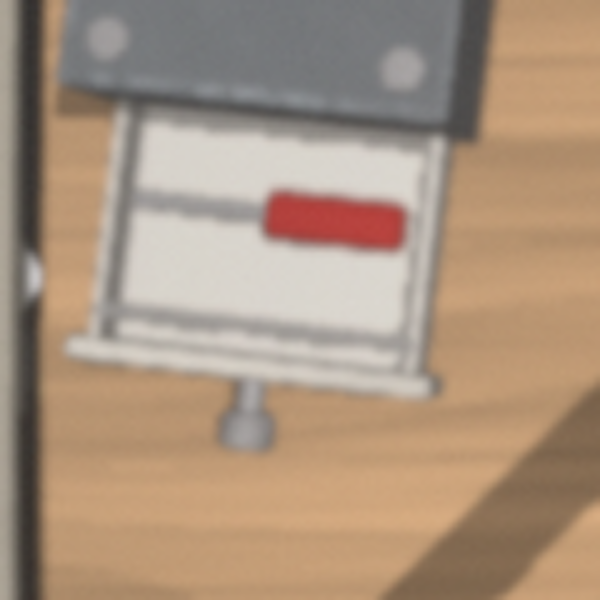

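Run:
```python
from h import *
p=lambda x,y:(140+x/5-.4,180+y/5-.4)
W=plane('top',[p(273,207),p(246,430)],.053);print(np.linalg.norm(W[0]-W[1]))
W=plane('top',[p(97,114),p(66,350)],.0615);print(np.linalg.norm(W[0]-W[1]))
W=plane('top',[p(465,150),p(436,389)],.0615);print(np.linalg.norm(W[0]-W[1]))
```

```text
0.09390122572435287
0.09978134079775773
0.09938810897241773
```

apply_moves --commands '[[[0.1,-0.85,0,-0.05,0,0,0],[0,0,-0.6,0,0,0,0],[0,0,-1,0,0,0,0],[0,0,-0.8,0,0,0,0],[0,0,0,0,0,0,0]]]'

```text
clock: 29.2
tcp_pos: [0.4781, -0.2726, 0.0558]
ee_rot: [[0.114, -0.002, -0.993], [0.993, -0.006, 0.114], [-0.007, -1.0, 0.001]]
wrist_force: [-0.6, 0.1, 0.3]
opening: 0.0853
```

apply_moves --commands '[[[0,-0.14,-0.5,0.08,0,-0.1,0],[0,0,-0.45,0,0,0,0],[0,0,0,0,0,0,1],[0,0,0,0,0,0,1],[0,0,0,0,0,0,1],[0,0,0,0,0,0,1],[0,0,0,0,0,0,1],[0,0,0,0,0,0,1],[0,0,0,0,0,0,1]]]'

```text
clock: 30.32
tcp_pos: [0.4789, -0.2757, 0.0369]
ee_rot: [[0.122, -0.0, -0.993], [0.993, -0.001, 0.122], [-0.001, -1.0, 0.0]]
wrist_force: [0.3, -0.5, -0.5]
opening: 0.015
```

Lift clear of the notches (25 mm), then lay it back.

apply_moves --commands '[[[0,0,0.5,0,0,0,1],[0,0,0.6,0,0,0,1],[0,0,0.1,0,0,0,1],[0,0,0,0,0,0,1]]]'

```text
clock: 30.82
tcp_pos: [0.4791, -0.2759, 0.0632]
ee_rot: [[0.122, 0.0, -0.993], [0.993, -0.002, 0.122], [-0.002, -1.0, -0.001]]
wrist_force: [1.0, -0.0, -1.6]
opening: 0.0148
```

apply_moves --commands '[[[0,0,-0.4,0,0,0,1],[0,0,-0.5,0,0,0,1],[0,0,-0.25,0,0,0,1],[0,0,-0.1,0,0,0,1]]]'

```text
clock: 31.32
tcp_pos: [0.4786, -0.2755, 0.0365]
ee_rot: [[0.122, -0.001, -0.993], [0.993, -0.001, 0.122], [-0.001, -1.0, 0.001]]
wrist_force: [-5.1, 3.8, 24.8]
opening: 0.0145
```

apply_moves --commands '[[[0,0,0.04,0,0,0,0.7],[0,0,0,0,0,0,0.5],[0,0,0,0,0,0,0],[0,0,0,0,0,0,0],[0,0,0,0,0,0,0],[0,0,0,0,0,0,0],[0,0,0.8,0,0,0,0],[0,0,1,0,0,0,0],[0,0,1,0,0,0,0],[0,0,1,0,0,0,0],[-0.3,0.5,1,0,0,0,0],[-0.5,1,1,0,0,0,0],[-0.5,1,1,0,0,0,0],[-0.5,1,0,0,0,0,0],[-0.5,1,0,0,0,0,0],[-0.5,1,0,0,0,0,0],[0,0,0,0,0,0,0],[0,0,0,0,0,0,0]]]'

```text
clock: 33.58
tcp_pos: [0.4219, -0.1628, 0.1878]
ee_rot: [[0.122, 0.008, -0.992], [0.992, -0.008, 0.122], [-0.007, -1.0, -0.009]]
wrist_force: [0.0, 0.4, 0.8]
opening: 0.0853
```

Run:
```python
from h import *
s=state();print(s['tcp_pos'],s['wrist_force'])
im,_=read_camera('top');a=im[100:310,130:410];cv2.imwrite('pics/v12t.png',cv2.resize(a,None,fx=2.8,fy=2.8,interpolation=cv2.INTER_CUBIC)[:,:,::-1])
im,_=read_camera('side')
a=cv2.resize(im[150:320,190:370],None,fx=3.5,fy=3.5,interpolation=cv2.INTER_CUBIC)
cv2.imwrite('pics/v12s.png',a[:,:,::-1])
```

```text
[ 0.42194033 -0.16280894  0.18778248] [0.02411538 0.40659577 0.81132968]
```

View pics/v12t.png

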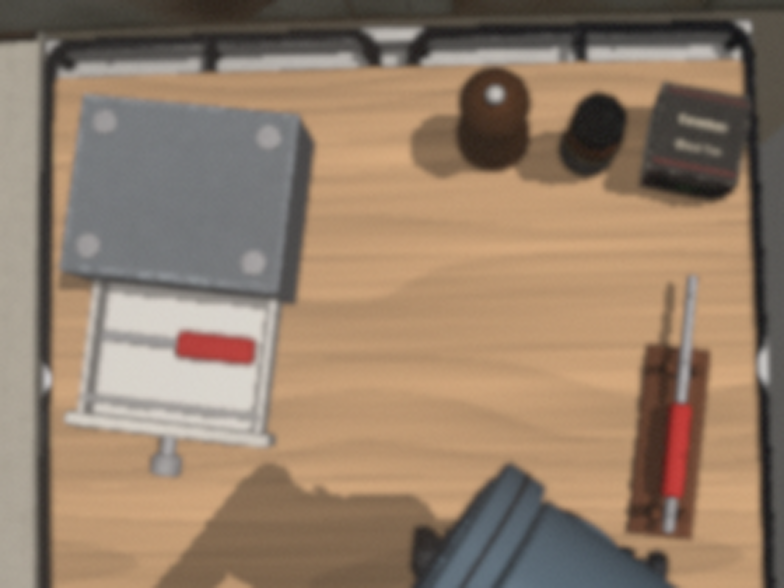

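View pics/v12s.png

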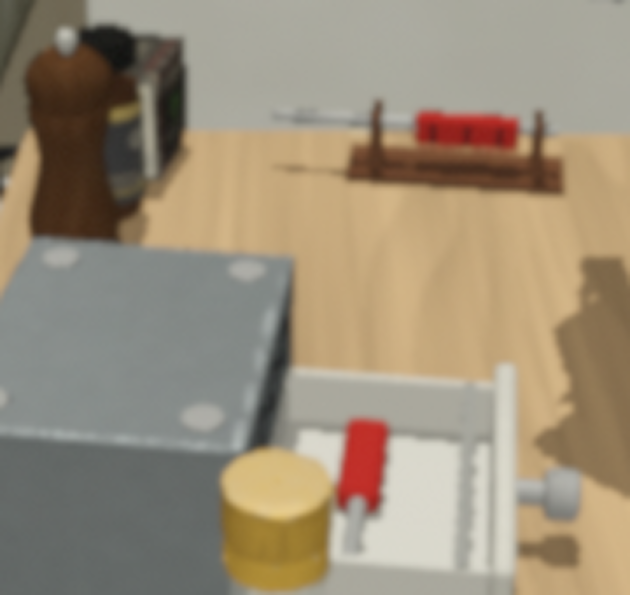

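The drawer is fully out: its front lies at rows 415–440 in the top view. The rod lies in both notches, with its tip at (692,277) in the top view, and the mill, jar and carton look unmoved. The gripper is clear of everything, so I am handing in.

```bash
python3 -c "
from cell import *
print(finish_job())"
```

```text
the job is handed in; nothing more can be done
None
```

The drawer is open to its stop, the rod is back in its notches, and the job was handed in at about 34 s of the 59 s allowed.

**What I did**
- **Finding the latch:** I tried the right hole first (y = -36 mm). It was blind: a rigid stop about 21 mm in, and no give at 10.7 N. The middle hole hid the latch. It gave way at about 8 N and the drawer jumped out to roughly 47 mm.
- **Pulling the drawer:** I laid the rod in its rest to free the gripper, then pulled the drawer by its knob until it stopped.
- **Laying the rod back:** I then lifted the rod clear of the notches and laid it back again, so that step came last, as asked.

**Last checks**
- **Drawer:** from the drawer's front edge it stands 99.5 mm out. The blurrier knob position gave 94 mm, so those two disagree. The pull did end against a hard stop.
- **Rod:** it lies in both notches. After the first laying, its tip was within about a pixel of where it started. I checked the final laying only by eye.
- **Mill, jar and carton:** they look unmoved.
- **Board height:** depth readings put the board about 17 mm above z = 0, and triangulated points put it at 12–17 mm. I worked from heights relative to the rest, so the difference did not matter.
- **Forces:** an extra tug to confirm the drawer's stop raised the wrist reading briefly to about 74 N in total, mostly vertical. That is below the 120 N limit and came through the fingers on the knob. The second laying pressed the rod into its rest with about 25 N before I let go.

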